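Load a tile press mould into its snap-in cradle

ROBOT

A 6-joint arm with a two-finger parallel gripper is mounted at the origin on the work surface. World frame = base frame: x ahead of the robot, y to its left, z up, the work surface at z = 0. Lengths are in mm, angles in degrees, forces in N, time in s.
With the tool pointing down it reaches from about 350 to 850 mm from the base axis. Payload 8.1 kg.
Tool frame: the origin (TCP) lies midway between the tips of the shut fingers; the grasp point (between the pads) lies 19 mm behind it; z points along the fingers, y is the line along which they close (so a half turn about z gives the same grasp; the last joint's range is limited). The gripper opens to 85 mm and grips with 20 to 120 N. Pads are 22 mm wide; open, the fingers measure 114 mm over their backs; the gripper's body (76 mm by 85 mm) begins 54 mm behind the grasp point. The pads swing forward as they close: fully open they stand 13 mm farther back than shut.
Start: joints at [58.361, 7.471, 85.268, -0, 87.261, -4.893], TCP at [269.999, 535.823, 231.292] pointing down, gripper open.
Joint ranges: [-169.43, 169.43], [-51.17, 129.36], [1.28, 143.12], [-76.62, 256.62], [0, 156.53], [-152.29, 152.29]. Speed limits (degrees/s): [136.94, 136.94, 159.86, 180, 180, 180].

INTERFACE

Orientations are given as [roll, pitch, yaw] about the fixed x, y, z axes, in that order (R = Rz(yaw) Ry(pitch) Rx(roll)).
In Python, from bench import r gives the robot as it stands. The module is installed in compiled form; this text tells all that it offers.
- The arm moves only by the tool jog_arm, never from a script. Its argument "rows" is a list of rows, each a list of 2 entries, a list of its own where there are three numbers: the shift along the tool's x, y, z in mm, then the turn, a rotation vector about the tool's x, y, z in rad. A call has 1 to 10 rows; each row is the pose to reach, as a shift and turn from the pose commanded when the call began, along the tool's axes at that moment; what a row does not reach only later rows make up. A row lasts 1/10 s, in which the tool goes at most 50 mm and 8.59 degrees, less where a joint would pass 70% of its speed; a pose out of reach is approached as far as the arm can. A call with a gripper value outside its range is refused whole. "grip" is the finger opening in mm, from 0 to 85.4, set as the call begins (left out, the last holds). The fingers move at their own pace and stop on an object; "force" is the grip in N (left out, the last holds). Time passes only in rows, so rows that repeat a pose let the fingers close. It gives the time, the measured TCP pose, the force, the opening and the grip force at its end, in the units of the state.
- r.sense(): the state, without advancing time (a new reading comes with each control period).
- r.snapshot(name): name is "side" or "top"; returns (picture, depth): 420x560x3 uint8, blue, green, red; 420x560 float32, mm along the optical axis (not along the pixel's ray), 0 where there is no reading.
- r.camera_params(name): a dict with "fx", "fy", "cx", "cy" (pixels), "pose" (4x4, takes a point from camera to world coordinates). Camera axes: x right, y down, z forward; pixel columns grow to the right and rows downward; lengths in mm; the calibration is good to about 2 mm. A picture is of the moment at which its call begins. camera_params takes no time and is no camera call.
- r.hand_in(): hands the job in; it is judged then, once.
The state is a dict: "time": time; "joint_pos": joint angles; "qd": joint speeds; "joint_efforts": joint torques, N m; "tool_pos": TCP position; "tcp_rot": TCP orientation; "ft_force": force on the tool from outside, world axes, zero at the start; "wrist_torque": the same for the moment, N m; "finger_gap": finger opening in mm; "grip_force": force on a finger pad.
Only numpy, scipy, OpenCV 4.12 (cv2) and the standard library are available. Lean on these libraries where they do the work, as an engineer would, in place of code of your own. Each camera call takes 0.05 s, during which the arm holds its last target. There are 200 camera calls.

TASK

Take the white plaster mould by its blue grip from the drying rack and load it into the pocket of the press cradle: tip one end in under the yellow lip, then press it down gently, never forcing it, until the orange spring catch snaps over the other end and the mould lies flat, square and fully home. The pocket's carriage slides sideways and may stand anywhere along its short travel, so feel for it. Leave the terracotta mould, yellow bowl, mug and glaze jar alone.

Things in the scene. Friction and masses are not known exactly. Their poses are not given: they have to be found in the camera images.
- mould: White plaster mould: plate 110 (x) x 90 (y) x 12 mm, with a blue grip bar 70 (x) x 24 (y) x 36 mm high on the middle of its top (48 mm in all). About 0.28 kg. Origin: centre of the underside; x along the 110 mm length and the bar, z out of the top. Either end may go under the lip. It starts in one of the rack's two bays, tipped 30 degrees, -x end low.
- mould_grip (a point): Grip point in the blue bar of the white mould, 40 mm above its underside (28 mm above the plate's top); axes as the mould.
- rack: Fixed wooden drying rack, 140 x 270 mm sloping board rising at 30 degrees towards the rack's +x, with a 14 mm high ledge along its low (-x) edge. Two moulds lie on it side by side, 130 mm apart along the rack's y. Origin: on the bench under the board's centre, whose surface is there 65 mm high.
- cradle: Fixed green base, 200 x 180 mm, of the press cradle. On it a grey carriage (180 x 134 mm) with the pocket, lip and catch slides along the base's y, up to 12 mm either way from the middle; it stays where it is left and takes about 8 N to shift. Where it stands is not measured: see or feel it. Origin: centre of the underside.
- seat (a point): Where the centre of the pocket floor is when the carriage stands mid-travel, 20 mm above the bench; axes as the base, z up. Pocket 112 mm (x) x 93 mm (y). Over the floor: side walls 14 mm high, upright for 10, then bevelled 2 mm; end wall at x = -56, its yellow lip reaching to x = -46 with its underside 19 mm up, 6 thick; at x = +56 two stops 14 high; catch housing x = 62 to 88, 40 high.
- catch (a joint): Travel in m of the orange spring catch at the pocket's +x end: 0 = sprung out over the pocket, 0.008 = pushed fully back (+x). 50 mm wide; its sloping face runs from x = 57 mm, 40 mm above the floor, down and inward to x = 51 mm, 15 mm above the floor; open below, so it snaps over the 12 mm plate. Takes 4 to 8 N to push back.
- old_mould: Bystander: terracotta mould with black grip, same size as the white one, in the other bay of the rack. Origin: centre of the underside.
- yellow_bowl: Bystander: yellow bowl, 140 mm wide, 65 mm high. Origin: centre of its underside.
- mug: Bystander: terracotta mug, 80 mm wide, 95 mm high. Origin: centre of its underside.
- glaze_jar: Bystander: glaze jar, 70 mm wide, 90 mm high. Origin: centre of its underside.
Mind the look-alikes: they are no part of the job. Leave any pink or purple look-alike of the mould alone.

How it is judged (in metres and radians):
At the end, for the whole second after the job is handed in: The white mould lies face up at rest in the carriage's pocket: underside within 2 mm of the pocket floor's height, level within 0.02 rad, square within 0.04 rad, within 3 mm of seat along x and 15 mm along y (anywhere in the carriage's travel), the catch sprung out over it (joint below 2 mm) (x of mould in the frame of seat between -0.003 and 0.003 m and y of mould in the frame of seat between -0.015 and 0.015 m and z of mould in the frame of seat between -0.002 and 0.002 m and angle between the x axis of mould and the x axis of seat, either way round below 0.04 rad and angle between mould's own z axis and vertical below 0.02 rad and value of joint catch below 0.002 m and linear speed of mould below 0.01 m/s); the robot touches nothing.
It fails at once if the white mould is forced: more than 90 N between it and the cradle (contact force between mould and cradle above 90 N).
It fails at once if the terracotta mould is shifted by more than 15 mm (distance of old_mould from where it was at the start of the episode above 0.015 m).
It fails at once if the yellow bowl, mug or glaze jar is shifted by more than 20 mm (distance of any of yellow_bowl, mug, glaze_jar from where it was at the start of the episode above 0.02 m).
It also fails if it takes over 72 s, if anything falls off the work surface, if the arm or the gripper's body presses on something with over 40 N, if the wrist force passes 120 N, or if a joint passes its speed limit or range.

## Working session

There is one attempt and no reset: what is moved stays moved. The work goes in short steps, Python scripts to look and compute and a tool call to move; the robot and the scene stay as the last step left them, time stands still between calls to the robot, and variables do not carry over. Pictures are saved under pics/ and viewed, at most 10 in all, crops included, and the job is handed in when it is done.

Besides the shell and the picture viewer there is one more tool, called after "Emit:" by a JSON object that holds its "api" and its "payload". jog_arm: Moves the arm, as the interface text tells. Its arguments: {"type":"object","properties":{"rows":{"type":"array"},"grip":{"type":"number"},"force":{"type":"number"}},"required":["rows"]}

```bash
mkdir -p pics; cat > h.py <<'E'
import numpy as np, cv2
from bench import r
def cloud(n):
    im,d=r.snapshot(n); p=r.camera_params(n)
    v,u=np.mgrid[:420,:560]
    P=np.stack([(u-p['cx'])/p['fx']*d,(v-p['cy'])/p['fy']*d,d],-1)
    T=np.array(p['pose']); W=P@T[:3,:3].T+T[:3,3]; W[d==0]=np.nan
    return im,d,W
E
python3 - <<'E'
from h import *
for n in('top','side'):
    im,d,W=cloud(n); cv2.imwrite(f'pics/{n}0.png',im); np.savez(f'{n}0.npz',im=im,d=d,W=W); p=r.camera_params(n); print(n,p['fx'],np.round(p['pose'],3).tolist())
s=r.sense();print({k:np.round(v,2).tolist() for k,v in s.items()})
E
```

```text
top 439.69395726453934 [[-0.003, -0.999, 0.049, 477.773], [-1.0, 0.004, 0.016, -7.797], [-0.016, -0.049, -0.999, 1270.833], [0.0, 0.0, 0.0, 1.0]]
side 392.3282112933275 [[0.808, -0.371, 0.457, 114.048], [-0.589, -0.492, 0.641, -633.211], [-0.013, -0.787, -0.616, 694.915], [0.0, 0.0, 0.0, 1.0]]
{'time': 0.1, 'joint_pos': [58.36, 7.51, 85.32, 0.0, 87.26, -4.89], 'qd': [0.02, -0.08, -0.17, -0.01, 0.06, 0.07], 'joint_efforts': [0.0, -57.1, -50.19, -0.0, 0.01, -0.0], 'tool_pos': [269.73, 535.4, 230.35], 'tcp_rot': [-179.9, -0.01, 153.25], 'ft_force': [-0.19, 0.59, 0.13], 'wrist_torque': [0.0, 0.01, 0.05], 'grip_force': 0.0, 'finger_gap': 85.24}
```

View pics/top0.png

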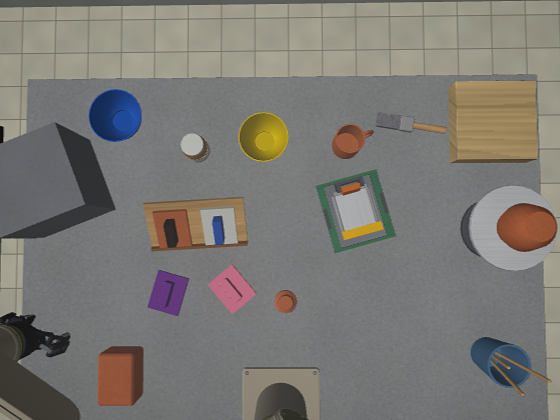

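View pics/side0.png

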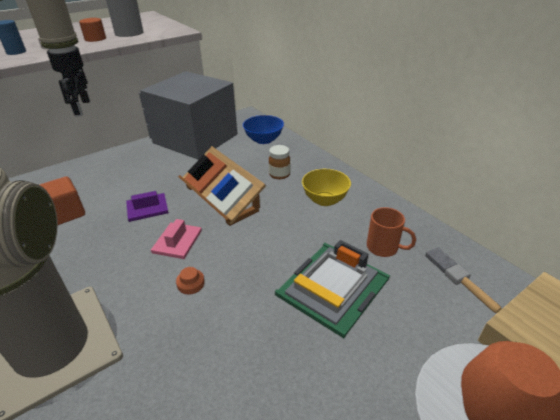

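The top view shows the white mould with its blue bar at about (218,228) and the terracotta one at (170,232). The cradle is at (356,210), with its orange catch at (350,188), on the far side, and its yellow lip at (363,231), on the near side.

```bash
cat > m.py <<'E'
from h import *
def rect(q):
    c,(w,h),a=cv2.minAreaRect(q.astype(np.float32)); b=cv2.boxPoints((c,(w,h),a))
    e=[b[1]-b[0],b[2]-b[1]]; L=[np.linalg.norm(x) for x in e]; k=int(np.argmax(L))
    return np.round(c,1),np.round(sorted(L),1),round(np.degrees(np.arctan2(e[k][1],e[k][0]))%180,2)
def big(m):
    n,l,s,_=cv2.connectedComponentsWithStats(m.astype(np.uint8)); return l==1+np.argmax(s[1:,4])
E
python3 - <<'E'
from m import *
for n in('top','side'):
    z=np.load(n+'0.npz'); im,W=z['im'],z['W']; h=cv2.cvtColor(im,cv2.COLOR_BGR2HSV); H,S,V=[h[...,i].astype(int) for i in range(3)]
    X,Y,Z=W[...,0],W[...,1],W[...,2]
    rk=(X>330)&(X<600)&(Y>20)&(Y<420); cr=(X>350)&(X<720)&(Y<-20)&(Y>-420)
    def rep(name,m):
        m=big(m); q=W[m]; print(n,name,m.sum(),'mean',q.mean(0).round(1),'z',np.percentile(q[:,2],[2,50,98]).round(1),*rect(q[:,:2])); return q
    rep('blue',rk&(H>105)&(H<130)&(S>150)&(V>60))
    w=rep('white',rk&(S<45)&(V>165)&(Z>25))
    c=w.mean(0); nrm=np.linalg.svd(w-c)[2][2]; nrm*=np.sign(nrm[2]); print('normal',nrm.round(3),'tilt',np.degrees(np.arccos(nrm[2])).round(1),'az',np.degrees(np.arctan2(nrm[1],nrm[0])).round(1))
    rep('wood',rk&(H>8)&(H<25)&(S>60)&(Z>12))
    rep('green',cr&(H>60)&(H<95)&(S>80))
    rep('yellow',cr&(H>18)&(H<32)&(S>150)&(X<520+0*X) if n=='top' else cr&(H>18)&(H<32)&(S>150)&(Z>20)&(Z<60))
    rep('orange',cr&(H<17)&(S>170)&(Z<90)&(Y>-250)&(X<620))
    rep('floor',cr&(S<30)&(V>170)&(Z>8)&(Z<40))
    rep('grey',cr&(S<40)&(V<165)&(Z>27)&(Z<45))
im=np.load('top0.npz')['im']; a=cv2.resize(im[160:260,140:260],None,fx=4,fy=4,interpolation=2); b=cv2.resize(im[160:260,310:400],None,fx=4,fy=4,interpolation=2)
cv2.imwrite('pics/crop.png',np.hstack([a[:,160:],b]))
E
```

```text
top blue 174 mean [490.  164.3 104.5] z [ 86.3 104.3 120.6] [489.8 164.3] [21.  56.8] 4.34
top white 738 mean [511.7 165.   75.1] z [45.8 76.7 99.3] [506.6 167.7] [88.9 93.1] 3.07
normal [-0.506 -0.027  0.862] tilt 30.5 az -176.9
top wood 3121 mean [519.1 242.9  73.2] z [ 37.1  77.2 101. ] [513.5 229.2] [132.7 271.1] 93.26
top green 1029 mean [ 551.4 -221.1   11.9] z [ 6.3 11.8 18.7] [ 552.6 -216.9] [178.2 198.9] 15.51
top yellow 335 mean [ 495.7 -229.    45.3] z [40.2 45.3 50.1] [ 495.8 -229.5] [ 23.  111.6] 105.65
top orange 85 mean [ 611.1 -193.4   60.1] z [49.4 60.5 65.7] [ 613.2 -196.5] [17.6 47.6] 109.89
top floor 791 mean [ 554.5 -204.9   20.9] z [15.6 21.  26.1] [ 556.2 -212.8] [ 87.1 100.2] 15.46
top grey 156 mean [ 553.3 -163.2   33.1] z [27.4 33.2 38.7] [ 554.  -163.7] [ 24.4 121.2] 6.0
side blue 314 mean [495.1 155.3  94. ] z [ 67.2  94.2 116.4] [496.4 159.5] [21.3 69. ] 3.39
side white 518 mean [507.7 149.8  71.8] z [45.7 71.1 99.2] [511.8 162.1] [ 90.8 103.7] 1.8
normal [-0.498 -0.028  0.867] tilt 29.9 az -176.8
side wood 2003 mean [519.1 204.4  66.9] z [16.4 67.  99.9] [512.5 227.2] [129.5 276.9] 93.39
side green 1329 mean [ 523.3 -266.4   10.6] z [ 5.  10.3 15.6] [ 551.6 -219.4] [178.5 200.9] 15.57
side yellow 512 mean [ 494.9 -234.1   44.5] z [40.4 44.6 47. ] [ 495.4 -231.2] [ 25.1 113.1] 104.96
side orange 259 mean [ 607.6 -201.3   52.3] z [37.4 53.7 61.4] [ 611.8 -201.3] [22. 52.] 105.39
side floor 1035 mean [ 565.1 -212.5   20.2] z [17.8 20.1 22.9] [ 567.1 -213. ] [84.  91.8] 105.11
side grey 226 mean [ 588.2 -255.3   32.5] z [27.5 32.1 43.2] [ 580.2 -261.2] [ 26.3 147.5] 28.13
```

View pics/crop.png

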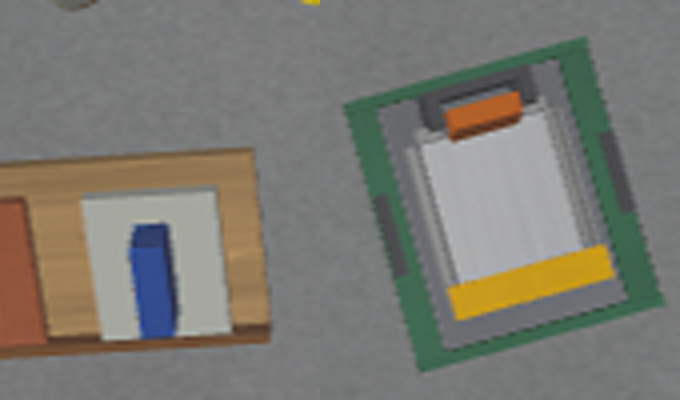

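The crop confirms the layout: the blue bar runs up the slope, the lip is on the near side, and the carriage stands a little towards +y (the left green strip is narrower). Next I compute the grasp pose.

```bash
cat >> m.py <<'E'
from scipy.spatial.transform import Rotation as Ro
import json
def Rm(yaw,tilt): return (Ro.from_euler('z',yaw,degrees=True)*Ro.from_euler('y',-tilt,degrees=True)).as_matrix()
FL=np.diag([1.,-1,-1])
def load():
    c=json.load(open('cmd.json')); return np.array(c['R']),np.array(c['p'])
def save(R,p): json.dump(dict(R=np.array(R).tolist(),p=np.array(p).tolist()),open('cmd.json','w'))
def applied(sh,rv):
    R,p=load(); save(R@Ro.from_rotvec(rv).as_matrix(),p+R@np.array(sh,float))
def to(R,p):
    R0,p0=load(); print('row',np.round(R0.T@(np.array(p)-p0),1).tolist(),np.round(Ro.from_matrix(R0.T@R).as_rotvec(),4).tolist())
E
python3 - <<'E'
from m import *
save(Ro.from_euler('xyz',[180,0,153.254],degrees=True).as_matrix(),[270,535.82,231.29])
R=Rm(3.3,30)
for n in('top','side'):
    z=np.load(n+'0.npz'); im,W=z['im'],z['W']; h=cv2.cvtColor(im,cv2.COLOR_BGR2HSV); H,S,V=[h[...,i].astype(int) for i in range(3)]
    X,Y,Z=W[...,0],W[...,1],W[...,2]; rk=(X>330)&(X<600)&(Y>20)&(Y<420)
    for nm,m in(('blue',(H>105)&(H<130)&(S>150)&(V>60)),('white',(S<45)&(V>165)&(Z>25)),('wood',(H>8)&(H<25)&(S>60)&(Z>12))):
        q=W[big(rk&m)]@R; print(n,nm,*[np.percentile(q[:,i],[1,5,50,95,99]).round(1).tolist() for i in range(3)])
# cradle: lateral extents in frame yaw 15.5
C=Rm(15.5,0)
for n in('top','side'):
    z=np.load(n+'0.npz'); im,W=z['im'],z['W']; h=cv2.cvtColor(im,cv2.COLOR_BGR2HSV); H,S,V=[h[...,i].astype(int) for i in range(3)]
    X,Y,Z=W[...,0],W[...,1],W[...,2]; cr=(X>350)&(X<720)&(Y<-20)&(Y>-420)
    for nm,m in(('green',(H>60)&(H<95)&(S>80)),('yellow',(H>18)&(H<32)&(S>150)&(Z<60)&(X<530)),('orange',(H<17)&(S>170)&(Z<90)&(Y>-250)&(X<630)),('floor',(S<30)&(V>170)&(Z>8)&(Z<40))):
        q=(W[big(cr&m)]-[552,-218,0])@C; print(n,nm,*[np.percentile(q[:,i],[1,3,50,97,99]).round(1).tolist() for i in range(2)])
E
```

```text
top blue [450.4, 454.7, 484.8, 513.9, 516.1] [125.5, 126.2, 135.7, 145.3, 146.0] [-163.5, -162.2, -158.7, -155.6, -154.9]
top white [429.5, 434.3, 490.6, 532.9, 535.4] [94.5, 96.7, 124.4, 176.5, 178.7] [-200.0, -198.6, -195.1, -191.9, -190.1]
top wood [420.4, 424.3, 504.3, 558.0, 559.8] [65.9, 72.9, 220.7, 324.4, 331.3] [-214.3, -210.6, -205.3, -192.2, -190.1]
side blue [450.8, 453.9, 482.9, 511.6, 513.9] [120.7, 121.8, 124.6, 138.0, 140.1] [-192.8, -188.8, -167.3, -158.5, -156.6]
side white [429.7, 432.2, 480.9, 535.0, 537.6] [90.3, 92.2, 113.7, 169.4, 175.9] [-199.4, -198.1, -195.5, -193.0, -192.1]
side wood [420.7, 423.9, 495.4, 555.4, 558.9] [62.5, 64.5, 202.6, 303.1, 329.1] [-266.6, -251.3, -206.7, -192.9, -176.8]
top green [-97.4, -96.6, -6.5, 98.5, 99.5] [-85.9, -84.7, -16.4, 88.2, 89.3]
top yellow [-68.3, -67.8, -57.2, -46.4, -45.9] [-50.5, -48.8, 4.4, 56.9, 58.7]
top orange [56.5, 57.6, 64.4, 71.5, 72.0] [-19.7, -18.8, 5.2, 27.4, 27.5]
top floor [-43.8, -42.3, 7.6, 50.5, 53.2] [-35.6, -33.2, 13.8, 45.1, 46.1]
side green [-100.5, -100.0, -66.2, 92.6, 96.2] [-89.8, -89.3, -68.6, 83.3, 85.8]
side yellow [-70.4, -69.9, -59.7, -47.4, -46.4] [-53.5, -52.2, -1.5, 55.4, 57.4]
side orange [51.7, 52.1, 56.6, 71.6, 72.7] [-22.7, -22.5, -0.3, 24.4, 25.5]
side floor [-24.3, -22.6, 13.4, 52.9, 55.3] [-40.1, -38.4, 1.4, 43.5, 45.6]
```

```bash
python3 - <<'E'
from m import *
R=Rm(3.3,30); T=R@FL
for d in (100,0):
    p=R@[483,135,-186.3+d]; print(p.round(1)); to(T,p)
E
```

```text
[452.9 161.3 166.8]
row [-331.9, -252.1, 64.5] [-0.6805, 0.1826, 2.5395]
[502.8 164.2  80.2]
row [-375.1, -227.1, 151.1] [-0.6805, 0.1826, 2.5395]
```

Emit:
{"api": "jog_arm", "payload": {"rows": [[[-166,-126,32],[-0.34,0.09,1.27]],[[-166,-126,32],[-0.34,0.09,1.27]],[[-166,-126,32],[-0.34,0.09,1.27]],[[-166,-126,32],[-0.34,0.09,1.27]],[[-332,-252,0],[-0.34,0.09,1.27]],[[-332,-252,0],[-0.34,0.09,1.27]],[[-332,-252,0],[-0.34,0.09,1.27]],[[-332,-252,0],[-0.34,0.09,1.27]],[[-332,-252,0],[-0.34,0.09,1.27]],[[-332,-252,0],[-0.34,0.09,1.27]]], "grip": 60}}

```text
time: 1.1
tool_pos: [453.9, 158.6, 231.4]
tcp_rot: [168.0, -14.6, 80.9]
ft_force: [-0.5, 0.8, 0.5]
finger_gap: 59.9
grip_force: 0.0
```

```bash
python3 - <<'E'
from m import *
applied([-332,-252,0],[-0.34,0.09,1.27]); R0,p0=load(); s=r.sense(); print(p0.round(1),Ro.from_matrix(R0).as_euler('xyz',True).round(2),{k:np.round(v,2).tolist() for k,v in s.items()})
R=Rm(3.3,30); to(R@FL,R@[483,135,-86.3])
E
```

```text
[453.1 161.4 231.3] [168.04 -14.63  81.33] {'time': 1.1, 'joint_pos': [4.72, -29.75, 119.78, 11.39, 74.84, 13.83], 'qd': [4.13, 1.33, -0.5, 0.41, 1.21, -3.7], 'joint_efforts': [-1.89, -26.72, -52.29, 1.28, -2.14, 0.95], 'tool_pos': [453.88, 158.61, 231.44], 'tcp_rot': [168.0, -14.65, 80.91], 'ft_force': [-0.51, 0.84, 0.55], 'wrist_torque': [-0.08, 0.12, -0.02], 'grip_force': 0.0, 'finger_gap': 59.86}
row [-16.3, -13.1, 61.0] [-0.339, 0.0919, 1.27]
```

Emit:
{"api": "jog_arm", "payload": {"rows": [[[-16,-13,61],[-0.339,0.092,1.27]],[[-16,-13,61],[-0.339,0.092,1.27]],[[-16,-13,61],[-0.339,0.092,1.27]],[[-16,-13,61],[-0.339,0.092,1.27]],[[-16,-13,61],[-0.339,0.092,1.27]],[[-16,-13,61],[-0.339,0.092,1.27]],[[-16,-13,61],[-0.339,0.092,1.27]],[[-16,-13,61],[-0.339,0.092,1.27]],[[-16,-13,61],[-0.339,0.092,1.27]],[[-16,-13,61],[-0.339,0.092,1.27]]]}}

```text
time: 2.1
tool_pos: [451.9, 163.3, 166.1]
tcp_rot: [180.0, -29.9, 3.4]
ft_force: [-0.1, -0.0, 0.1]
finger_gap: 60.1
grip_force: 0.0
```

Emit:
{"api": "jog_arm", "payload": {"rows": [[[0,0,0],[0,0,0]],[[0,0,0],[0,0,0]],[[0,0,0],[0,0,0]]]}}

```text
time: 2.4
tool_pos: [453.1, 161.5, 166.9]
tcp_rot: [180.0, -30.0, 3.4]
ft_force: [-0.5, 0.1, 0.5]
finger_gap: 60.1
grip_force: 0.0
```

```bash
python3 - <<'E'
from m import *
applied([-16,-13,61],[-0.339,0.092,1.27]); R0,p0=load(); s=r.sense(); print(p0.round(1),Ro.from_matrix(R0).as_euler('xyz',True).round(2),{k:np.round(v,2).tolist() for k,v in s.items()})
R=Rm(3.3,30); to(R@FL,R@[483,135,-186.3])
E
```

```text
[453.  161.6 166.9] [-179.99  -30.      3.3 ] {'time': 2.4, 'joint_pos': [19.6, -40.23, 136.01, -9.76, 55.63, 109.65], 'qd': [-0.27, -0.12, -0.03, -0.26, -0.11, 1.0], 'joint_efforts': [0.26, -19.07, -53.02, -0.97, -3.41, -0.09], 'tool_pos': [453.07, 161.52, 166.89], 'tcp_rot': [179.96, -29.98, 3.43], 'ft_force': [-0.49, 0.13, 0.5], 'wrist_torque': [0.05, 0.26, -0.02], 'grip_force': 0.0, 'finger_gap': 60.08}
row [-0.2, 0.3, 100.0] [-0.0001, -0.0, -0.0]
```

Emit:
{"api": "jog_arm", "payload": {"rows": [[[0,0,30],[0,0,0]],[[0,0,60],[0,0,0]],[[0,0,80],[0,0,0]],[[0,0,90],[0,0,0]],[[0,0,97],[0,0,0]],[[0,0,100],[0,0,0]],[[0,0,100],[0,0,0]],[[0,0,100],[0,0,0]]]}}

```text
time: 3.2
tool_pos: [503.3, 164.6, 81.1]
tcp_rot: [-180.0, -30.1, 3.3]
ft_force: [0.2, 0.7, 0.3]
finger_gap: 60.1
grip_force: 0.0
```

Emit:
{"api": "jog_arm", "payload": {"rows": [[[0,0,0],[0,0,0]],[[0,0,0],[0,0,0]],[[0,0,0],[0,0,0]],[[0,0,0],[0,0,0]],[[0,0,0],[0,0,0]],[[0,0,0],[0,0,0]],[[0,0,0],[0,0,0]],[[0,0,0],[0,0,0]]], "grip": 15, "force": 80}}

```text
time: 4.0
tool_pos: [503.1, 164.8, 81.2]
tcp_rot: [-180.0, -30.0, 3.3]
ft_force: [-10.1, -2.3, 9.7]
finger_gap: 22.4
grip_force: 79.4
```

Emit:
{"api": "jog_arm", "payload": {"rows": [[[0,0,-5],[0,0,0]],[[0,0,-15],[0,0,0]],[[0,0,-35],[0,0,0]],[[0,0,-60],[0,0,0]],[[0,0,-90],[0,0,0]],[[0,0,-120],[0,0,0]],[[0,0,-120],[0,0,0]],[[0,0,-120],[0,0,0]],[[0,0,-120],[0,0,0]],[[0,0,-120],[0,0,0]]]}}

```text
time: 5.0
tool_pos: [442.3, 160.6, 181.9]
tcp_rot: [179.9, -29.8, 3.3]
ft_force: [-0.0, 0.7, -2.9]
finger_gap: 22.5
grip_force: 79.4
```

```bash
python3 - <<'E'
from m import *
applied([0,0,-20],[0,0,0]); R0,p0=load(); s=r.sense(); print(p0.round(1),{k:np.round(v,2).tolist() for k,v in s.items()})
im,d,W=cloud('side'); cv2.imwrite('pics/s1.png',im[60:340,120:480]); im2,d,W2=cloud('top')
np.savez('s1.npz',im=im,W=W,im2=im2,W2=W2)
Rs=Ro.from_euler('xyz',s['tcp_rot'],degrees=True).as_matrix()@FL; p=np.array(s['tool_pos'])
for im,W in((im,W),(im2,W2)):
    h=cv2.cvtColor(im,cv2.COLOR_BGR2HSV); H,S,V=[h[...,i].astype(int) for i in range(3)]
    near=np.linalg.norm(W-p,axis=-1)<110
    for nm,m in(('blue',(H>105)&(H<130)&(S>150)&(V>60)),('white',(S<45)&(V>165))):
        q=(W[big(near&m)]-p)@Rs
        print(nm,len(q),*[np.percentile(q[:,i],[1,5,50,95,99]).round(1).tolist() for i in range(3)])
        c=q.mean(0); n=np.linalg.svd(q-c)[2][2]; print(n.round(3))
E
```

```text
[443.  161.1 184.2] {'time': 5.0, 'joint_pos': [20.18, -43.17, 136.0, -9.77, 58.83, 109.83], 'qd': [0.03, 0.11, -0.34, 0.08, 0.15, 0.02], 'joint_efforts': [0.08, -19.55, -56.11, -1.22, -3.97, -0.0], 'tool_pos': [442.3, 160.65, 181.9], 'tcp_rot': [179.94, -29.8, 3.32], 'ft_force': [-0.01, 0.69, -2.93], 'wrist_torque': [-0.0, 0.5, -0.06], 'grip_force': 79.38, 'finger_gap': 22.45}
blue 146 [-33.1, -32.7, -22.4, -12.2, -10.9] [-18.7, -14.7, -12.2, 2.3, 5.4] [-5.7, -3.5, 17.6, 27.1, 35.6]
[-0.291 -0.931  0.22 ]
white 572 [-54.3, -51.8, -5.1, 50.5, 53.1] [-46.8, -44.6, -23.3, 32.2, 39.5] [-12.8, -12.0, -10.0, -8.3, -7.6]
[0.001 0.005 1.   ]
blue 144 [-17.6, -14.5, 11.5, 31.9, 33.4] [-11.0, -9.4, 0.6, 9.0, 9.9] [22.3, 23.9, 26.5, 29.5, 30.0]
[-0.     0.049  0.999]
white 588 [-22.8, -14.6, 27.6, 50.3, 53.1] [-42.8, -41.1, -10.4, 40.3, 42.6] [-13.6, -12.2, -9.4, -6.6, -5.4]
[-0.003 -0.001 -1.   ]
```

View pics/s1.png

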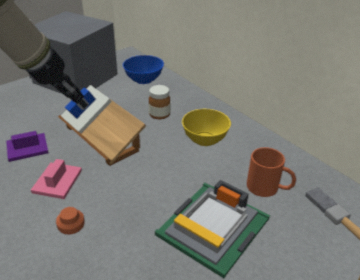

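```bash
cat >> m.py <<'E'
CY=15.5; O=np.array([552.,-218,20])
def pose(xb,zb,th,y=3.0,yaw=None,off=(0.5,0,21.5)):
    C=Rm(CY,0); R=Rm(CY if yaw is None else yaw,th); B=O+C@np.array([xb,y,zb]); return R@FL, B+R@(np.array([55.,0,0])+off)
E
python3 - <<'E'
from m import *
# refine command from actual travel
R0,p0=load()
for a in((-37,70,25),):
    T,p=pose(*a); print(p.round(1)); to(T,p)
E
```

```text
[ 555.3 -214.   132.9]
row [52.7, 380.9, 89.6] [0.0983, -0.087, -0.189]
```

Emit:
{"api": "jog_arm", "payload": {"rows": [[[0,30,0],[0,0,0]],[[7,75,0],[0,0,0]],[[15,120,20],[0.03,-0.03,-0.06]],[[22,165,30],[0.05,-0.04,-0.1]],[[28,210,40],[0.06,-0.05,-0.12]],[[35,255,55],[0.08,-0.07,-0.15]],[[42,300,65],[0.098,-0.087,-0.189]],[[48,340,80],[0.098,-0.087,-0.189]],[[52,370,88],[0.098,-0.087,-0.189]],[[53,381,90],[0.098,-0.087,-0.189]]]}}

```text
time: 6.1
tool_pos: [555.5, -217.8, 130.5]
tcp_rot: [-180.0, -24.9, 15.3]
ft_force: [0.3, 0.3, -2.6]
finger_gap: 22.5
grip_force: 79.9
```

Emit:
{"api": "jog_arm", "payload": {"rows": [[[0,0,0],[0,0,0]],[[0,0,0],[0,0,0]],[[0,0,0],[0,0,0]],[[0,0,0],[0,0,0]]]}}

```text
time: 6.5
tool_pos: [555.8, -212.8, 133.2]
tcp_rot: [180.0, -25.0, 15.6]
ft_force: [-0.7, 0.1, -2.2]
finger_gap: 22.5
grip_force: 79.9
```

```bash
python3 - <<'E'
from m import *
applied([53,381,90],[0.098,-0.087,-0.189]); R0,p0=load(); s=r.sense(); print(p0.round(1),Ro.from_matrix(R0).as_euler('xyz',True).round(2),{k:np.round(v,2).tolist() for k,v in s.items()})
np.save('f0.npy',s['ft_force'])
im,d,W=cloud('side'); cv2.imwrite('pics/s2.png',cv2.resize(im[170:350,240:440],None,fx=3,fy=3,interpolation=2)); im2,d,W2=cloud('top')
Rs=Ro.from_euler('xyz',s['tcp_rot'],degrees=True).as_matrix()@FL; p=np.array(s['tool_pos'])
for im,W in((im,W),(im2,W2)):
    h=cv2.cvtColor(im,cv2.COLOR_BGR2HSV); H,S,V=[h[...,i].astype(int) for i in range(3)]
    q=(W-p)@Rs; near=(np.linalg.norm(q,axis=-1)<110)&(q[...,2]>-25)
    for nm,m in(('blue',(H>105)&(H<130)&(S>150)&(V>60)),('white',(S<45)&(V>165))):
        if (near&m).sum()<20: continue
        k=q[big(near&m)]
        print(nm,len(k),*[np.percentile(k[:,i],[1,5,50,95,99]).round(1).tolist() for i in range(3)])
    X,Y,Z=W[...,0],W[...,1],W[...,2]; C=Rm(CY,0)
    m=(H>18)&(H<32)&(S>150)&(Z<60)&(X<530)&(Y<-100)&(Y>-350)&(Z>25); k=(W[m]-O)@C; print('lip',len(k),*[np.percentile(k[:,i],[1,3,50,97,99]).round(1).tolist() for i in range(2)])
a=[(-37,15,25),(-37,2,25)]
for x in a: to(*pose(*x))
E
```

```text
[ 555.7 -214.1  132.8] [179.98 -25.    15.5 ] {'time': 6.5, 'joint_pos': [-38.09, -5.22, 112.36, 23.26, 59.54, 26.76], 'qd': [-0.05, -0.02, -0.22, -0.08, -0.07, -0.12], 'joint_efforts': [-0.22, -44.92, -50.08, 2.7, -1.6, 0.01], 'tool_pos': [555.79, -212.78, 133.18], 'tcp_rot': [179.95, -25.02, 15.6], 'ft_force': [-0.67, 0.11, -2.15], 'wrist_torque': [-0.12, 0.38, 0.01], 'grip_force': 79.93, 'finger_gap': 22.46}
blue 249 [-37.1, -36.5, -22.2, -6.7, -3.1] [-15.7, -13.8, -6.5, 6.3, 8.6] [-1.8, 2.9, 25.2, 28.6, 68.2]
white 981 [-56.1, -53.7, -28.3, 36.0, 49.4] [-46.5, -45.0, -22.9, 39.1, 42.3] [-12.8, -12.0, -9.8, -7.6, -6.6]
lip 507 [-70.4, -69.9, -59.7, -47.6, -46.7] [-53.5, -52.4, -0.7, 54.9, 57.1]
blue 173 [-8.4, -3.6, 20.6, 34.1, 34.9] [-10.7, -9.6, 0.0, 10.5, 10.9] [-5.5, -0.0, 25.9, 30.3, 33.2]
white 528 [-13.6, -6.3, 30.4, 50.6, 52.6] [-43.2, -40.5, 9.5, 40.5, 42.6] [-13.3, -12.2, -9.4, -6.1, -4.9]
lip 132 [-68.5, -68.1, -59.6, -47.6, -46.6] [5.8, 8.0, 35.4, 58.6, 59.1]
row [-23.6, -0.2, 49.5] [0.0003, 0.0, 0.0]
row [-29.0, -0.2, 61.3] [0.0003, 0.0, 0.0]
```

View pics/s2.png

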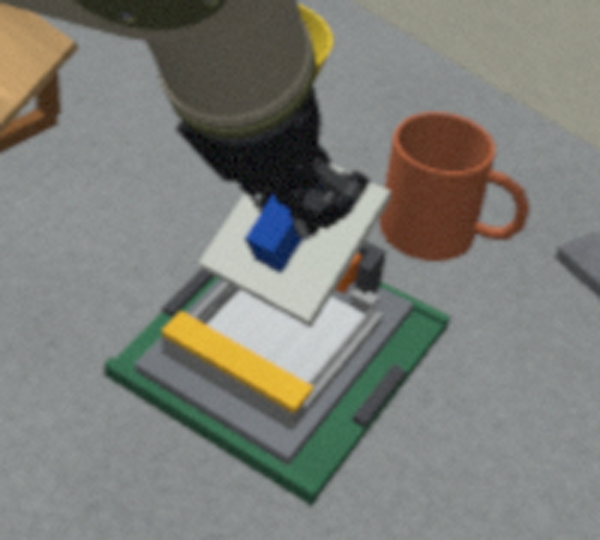

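Emit:
{"api": "jog_arm", "payload": {"rows": [[[-10,0,20],[0,0,0]],[[-18,0,38],[0,0,0]],[[-22,0,46],[0,0,0]],[[-24,0,50],[0,0,0]],[[-24,0,50],[0,0,0]],[[-24,0,50],[0,0,0]],[[-24,0,50],[0,0,0]]]}}

```text
time: 7.3
tool_pos: [555.9, -214.7, 78.6]
tcp_rot: [179.9, -25.1, 15.5]
ft_force: [-0.0, 0.4, -2.2]
finger_gap: 22.7
grip_force: 80.0
```

Emit:
{"api": "jog_arm", "payload": {"rows": [[[-1,0,2],[0,0,0]],[[-2,0,4],[0,0,0]],[[-3,0,6],[0,0,0]],[[-4,0,8],[0,0,0]],[[-5,0,10],[0,0,0]],[[-5,0,11],[0,0,0]],[[-5,0,11],[0,0,0]],[[-5,0,11],[0,0,0]]]}}

```text
time: 8.1
tool_pos: [555.3, -214.3, 65.3]
tcp_rot: [180.0, -25.0, 15.5]
ft_force: [-0.3, -0.8, -3.0]
finger_gap: 22.6
grip_force: 80.0
```

```bash
cat >> m.py <<'E'
def st():
    R0,p0=load(); s=r.sense(); C=Rm(CY,0); R=Ro.from_euler('xyz',s['tcp_rot'],degrees=True).as_matrix()@FL; p=np.array(s['tool_pos'])
    b=p+R@np.array([-55.5,0,-21.5]); print('t',s['time'],'err mm (cradle)',(C.T@(p-p0)).round(2),'corner',(C.T@(b-O)).round(1),'tilt',-s['tcp_rot'][1],'yaw',s['tcp_rot'][2],'F cradle',(C.T@np.array(s['ft_force'])).round(1),'M',np.round(s['wrist_torque'],2),'gap',s['finger_gap'])
E
python3 - <<'E'
from m import *
applied([-29,0,61],[0,0,0]); st(); to(*pose(-49,2,25)); to(*pose(-51,2,18))
E
```

```text
t 8.1 err mm (cradle) [ 0.05 -0.05  0.04] corner [-37.    2.7   2.3] tilt 24.999419252233675 yaw 15.500974591089115 F cradle [-0.5 -0.7 -3. ] M [-0.15  0.43 -0.01] gap 22.583487227841847
row [-10.9, -0.2, -4.8] [0.0003, 0.0, 0.0]
row [-10.5, -0.2, 1.3] [0.0003, -0.1221, 0.0]
```

Emit:
{"api": "jog_arm", "payload": {"rows": [[[-2.5,0,-1.1],[0,0,0]],[[-5,0,-2.2],[0,0,0]],[[-7,0,-3.1],[0,0,0]],[[-9,0,-4],[0,0,0]],[[-10.9,0,-4.8],[0,0,0]],[[-10.9,0,-4.8],[0,0,0]],[[-10.9,0,-4.8],[0,0,0]]]}}

```text
time: 8.8
tool_pos: [543.7, -217.5, 65.0]
tcp_rot: [180.0, -25.0, 15.5]
ft_force: [-0.2, 0.1, -3.7]
finger_gap: 22.9
grip_force: 79.9
```

```bash
python3 - <<'E'
from m import *
applied([-10.9,0,-4.8],[0,0,0]); st(); to(*pose(-51,1,20));to(*pose(-51.5,1,18)); to(*pose(-52,1,15))
E
```

```text
t 8.8 err mm (cradle) [-0.05 -0.09  0.07] corner [-49.    2.7   2.1] tilt 24.9986400769801 yaw 15.49642692381149 F cradle [-0.2  0.2 -3.7] M [-0.09  0.41  0.06] gap 22.894500853640025
row [-0.6, -0.2, 5.0] [0.0003, -0.0872, 0.0]
row [-0.5, -0.2, 6.8] [0.0003, -0.1221, 0.0]
row [-0.3, -0.2, 9.6] [0.0003, -0.1745, -0.0]
```

Emit:
{"api": "jog_arm", "payload": {"rows": [[[-0.2,0,2],[0,-0.036,0]],[[-0.4,0,4],[0,-0.072,0]],[[-0.5,0,5.4],[0,-0.097,0]],[[-0.5,0,6.8],[0,-0.122,0]],[[-0.5,0,6.8],[0,-0.122,0]],[[-0.5,0,6.8],[0,-0.122,0]]]}}

```text
time: 9.4
tool_pos: [546.8, -216.6, 59.0]
tcp_rot: [180.0, -18.1, 15.5]
ft_force: [3.7, 2.7, -1.4]
finger_gap: 22.8
grip_force: 80.1
```

```bash
python3 - <<'E'
from m import *
applied([-0.5,0,6.8],[0,-0.122,0]); st(); to(*pose(-52,1,18));to(*pose(-53.5,1,18)); to(*pose(-51.5,-1,18))
E
```

```text
t 9.4 err mm (cradle) [ 0.75 -0.04  0.44] corner [-50.7   2.7   1.3] tilt 18.102501900198103 yaw 15.527229695363383 F cradle [ 4.3  1.6 -1.4] M [ 0.25 -0.38  0.01] gap 22.79468909190784
row [-0.5, -0.2, -0.2] [0.0003, -0.0001, -0.0]
row [-1.9, -0.2, -0.6] [0.0003, -0.0001, -0.0]
row [-0.6, -0.2, 1.9] [0.0003, -0.0001, -0.0]
```

```bash
sed -i 's/^CY=15.5.*/CY=15.5; O=np.array([552.,-218,20])+1.6*np.array([.9636,.2672,0])/' m.py; python3 - <<'E'
from m import *
st()
for t in (16,14,12,10,8): to(*pose(-55.6+12*np.sin(np.radians(t)),0.8,t))
E
```

```text
t 9.4 err mm (cradle) [ 0.75 -0.04  0.44] corner [-52.3   2.7   1.3] tilt 18.102501900198103 yaw 15.527229695363383 F cradle [ 4.3  1.6 -1.4] M [ 0.25 -0.38  0.01] gap 22.79468909190784
row [1.4, -0.2, 2.4] [0.0003, -0.035, -0.0]
row [1.7, -0.2, 4.2] [0.0003, -0.0699, -0.0]
row [1.9, -0.2, 6.1] [0.0003, -0.1049, -0.0]
row [2.0, -0.2, 8.0] [0.0003, -0.1398, -0.0]
row [2.0, -0.2, 9.9] [0.0003, -0.1747, -0.0]
```

Emit:
{"api": "jog_arm", "payload": {"rows": [[[0.9,0,1.2],[0,-0.017,0]],[[1.4,0,2.4],[0,-0.035,0]],[[1.6,0,3.3],[0,-0.052,0]],[[1.7,0,4.2],[0,-0.07,0]],[[1.8,0,5.2],[0,-0.087,0]],[[1.9,0,6.1],[0,-0.105,0]],[[1.9,0,6.1],[0,-0.105,0]],[[1.9,0,6.1],[0,-0.105,0]]]}}

```text
time: 10.2
tool_pos: [549.5, -215.9, 53.2]
tcp_rot: [180.0, -12.0, 15.5]
ft_force: [-3.3, -1.6, -0.2]
finger_gap: 22.8
grip_force: 80.5
```

```bash
python3 - <<'E'
from m import *
applied([1.9,0,6.1],[0,-0.105,0]); st()
for t in (10,8,6,4): to(*pose(-55.5+12*np.sin(np.radians(t)),0.8,t))
E
```

```text
t 10.2 err mm (cradle) [-0.21 -0.08 -0.18] corner [-53.3   2.7   0.6] tilt 11.958071161605357 yaw 15.511445023156503 F cradle [-3.6 -0.6 -0.2] M [-0.34  0.59 -0.09] gap 22.76768615986044
row [0.4, -0.2, 1.9] [0.0003, -0.0348, -0.0]
row [0.6, -0.2, 3.8] [0.0003, -0.0697, -0.0001]
row [0.8, -0.2, 5.7] [0.0003, -0.1046, -0.0001]
row [0.9, -0.2, 7.6] [0.0003, -0.1395, -0.0001]
```

Emit:
{"api": "jog_arm", "payload": {"rows": [[[0.2,0,1],[0,-0.017,0]],[[0.4,0,1.9],[0,-0.035,0]],[[0.5,0,2.9],[0,-0.052,0]],[[0.6,0,3.8],[0,-0.07,0]],[[0.6,0,3.8],[0,-0.07,0]],[[0.6,0,3.8],[0,-0.07,0]]]}}

```text
time: 10.8
tool_pos: [551.0, -215.5, 49.7]
tcp_rot: [180.0, -7.9, 15.5]
ft_force: [-5.2, -2.7, 2.3]
finger_gap: 22.7
grip_force: 80.8
```

```bash
python3 - <<'E'
from m import *
applied([.6,0,3.8],[0,-0.07,0]); st()
for t in (7,6,5,4,3,2): to(*pose(-55.4+12*np.sin(np.radians(t)),0.6,t))
E
```

```text
t 10.8 err mm (cradle) [ 0.01 -0.13 -0.04] corner [-53.9   2.6   0.8] tilt 7.92368076500149 yaw 15.520900527838695 F cradle [-5.7 -1.2  2.3] M [-0.34  0.69 -0.07] gap 22.696982594359124
row [0.3, -0.2, 1.1] [0.0003, -0.0171, -0.0001]
row [0.4, -0.2, 2.1] [0.0003, -0.0346, -0.0001]
row [0.5, -0.2, 3.0] [0.0003, -0.052, -0.0001]
row [0.6, -0.2, 4.0] [0.0003, -0.0695, -0.0001]
row [0.7, -0.2, 4.9] [0.0003, -0.0869, -0.0001]
row [0.8, -0.2, 5.9] [0.0003, -0.1044, -0.0001]
```

Emit:
{"api": "jog_arm", "payload": {"rows": [[[0.3,0,1.1],[0,-0.017,0]],[[0.4,0,2.1],[0,-0.035,0]],[[0.5,0,3],[0,-0.052,0]],[[0.6,0,4],[0,-0.07,0]],[[0.6,0,4],[0,-0.07,0]],[[0.6,0,4],[0,-0.07,0]]]}}

```text
time: 11.4
tool_pos: [551.9, -214.8, 45.4]
tcp_rot: [-180.0, -3.9, 15.5]
ft_force: [-4.2, -2.1, -1.8]
finger_gap: 22.6
grip_force: 80.4
```

```bash
python3 - <<'E'
from m import *
applied([.6,0,4],[0,-0.07,0]); st()
for t in (3,2,1,0,-0.5): to(*pose(-55.2+12*np.sin(np.radians(t)),0.4,t))
E
```

```text
t 11.4 err mm (cradle) [-0.11  0.32 -0.53] corner [-54.7   3.1   0.1] tilt 3.9072172840521953 yaw 15.522456275215717 F cradle [-4.6 -0.9 -1.8] M [-0.35  0.8  -0.07] gap 22.641870924341514
row [0.4, -0.2, 1.1] [0.0003, -0.0169, -0.0001]
row [0.5, -0.2, 2.1] [0.0003, -0.0344, -0.0001]
row [0.6, -0.2, 3.1] [0.0003, -0.0518, -0.0001]
row [0.7, -0.2, 4.1] [0.0003, -0.0693, -0.0001]
row [0.8, -0.2, 4.5] [0.0003, -0.078, -0.0001]
```

Emit:
{"api": "jog_arm", "payload": {"rows": [[[0.4,0,1.1],[0,-0.017,0]],[[0.5,0,2.1],[0,-0.035,0]],[[0.6,0,3.1],[0,-0.052,0]],[[0.7,0,4.1],[0,-0.07,0]],[[0.7,0,4.1],[0,-0.07,0]],[[0.7,0,4.1],[0,-0.07,0]]]}}

```text
time: 12.0
tool_pos: [553.7, -214.5, 41.8]
tcp_rot: [180.0, -0.0, 15.5]
ft_force: [0.2, 0.0, -2.3]
finger_gap: 22.5
grip_force: 80.1
```

```bash
python3 - <<'E'
from m import *
applied([.7,0,4.1],[0,-0.07,0]); st()
im,d,W=cloud('side'); cv2.imwrite('pics/s3.png',cv2.resize(im[220:340,260:410],None,fx=4,fy=4,interpolation=2))
E
```

```text
t 12.0 err mm (cradle) [ 0.67  0.15 -0.03] corner [-54.6   2.9   0.3] tilt 0.017266405449568915 yaw 15.516557310476182 F cradle [ 0.2 -0.  -2.3] M [ 0.14 -0.07  0.03] gap 22.46701607771928
```

View pics/s3.png

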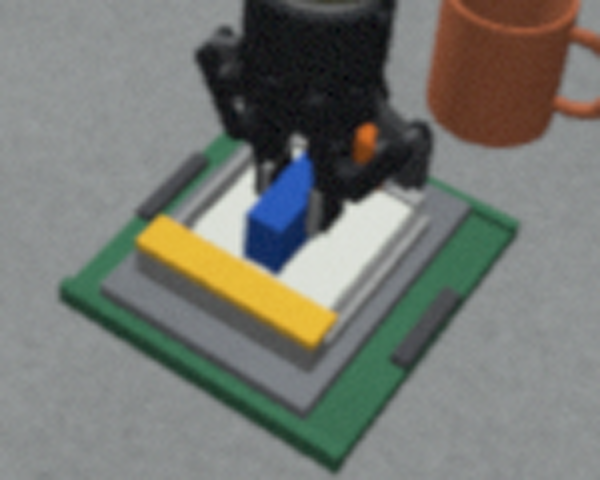

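The white mould lies in the pocket at (300,230) in the crop, under the lip. The catch force has vanished, so it has probably snapped over. A light press will confirm it's home.

Emit:
{"api": "jog_arm", "payload": {"rows": [[[0,0,0.7],[0,0,0]],[[0,0,1.4],[0,0,0]],[[0,0,2],[0,0,0]],[[0,0,2],[0,0,0]],[[0,0,2],[0,0,0]]]}}

```text
time: 12.55
tool_pos: [553.5, -214.6, 41.7]
tcp_rot: [180.0, -0.0, 15.5]
ft_force: [-6.9, 5.4, 12.5]
finger_gap: 22.5
grip_force: 82.2
```

```bash
python3 - <<'E'
from m import *
applied([0,0,2],[0,0,0]); st()
E
```

```text
t 12.55 err mm (cradle) [0.45 0.06 1.87] corner [-54.8   2.8   0.2] tilt 0.018552384721215738 yaw 15.494444172211189 F cradle [-5.1  7.1 12.5] M [0.99 1.   0.03] gap 22.535321188279596
```

Emit:
{"api": "jog_arm", "payload": {"rows": [[[0,0,-1],[0,0,0]],[[0,0,-1.7],[0,0,0]],[[0,0,-1.7],[0,0,0]]]}}

```text
time: 12.85
tool_pos: [553.2, -214.9, 41.8]
tcp_rot: [180.0, 0.0, 15.5]
ft_force: [0.9, 1.1, 1.0]
finger_gap: 22.7
grip_force: 80.6
```

Emit:
{"api": "jog_arm", "payload": {"rows": [[[0,0,0],[0,0,0]],[[0,0,0],[0,0,0]],[[0,0,0],[0,0,0]],[[0,0,0],[0,0,0]],[[0,0,0],[0,0,0]],[[0,0,0],[0,0,0]]], "grip": 60}}

```text
time: 13.45
tool_pos: [553.1, -214.8, 41.5]
tcp_rot: [180.0, 0.0, 15.5]
ft_force: [-0.6, -0.7, -0.7]
finger_gap: 60.0
grip_force: 0.0
```

Emit:
{"api": "jog_arm", "payload": {"rows": [[[0,0,-10],[0,0,0]],[[0,0,-40],[0,0,0]],[[0,0,-80],[0,0,0]],[[0,0,-120],[0,0,0]],[[-50,0,-150],[0,0,0]],[[-90,0,-150],[0,0,0]],[[-130,0,-150],[0,0,0]],[[-170,0,-150],[0,0,0]],[[-170,0,-150],[0,0,0]],[[-170,0,-150],[0,0,0]]]}}

```text
time: 14.45
tool_pos: [389.1, -260.7, 192.7]
tcp_rot: [179.9, -0.0, 15.4]
ft_force: [1.2, -0.1, 0.0]
finger_gap: 60.0
grip_force: 0.0
```

```bash
python3 - <<'E'
from m import *
applied([-170,0,-149.7],[0,0,0]); applied([0,0,-2],[0,0,0])
im,d,W=cloud('side'); cv2.imwrite('pics/s4.png',cv2.resize(im[220:340,260:410],None,fx=4,fy=4,interpolation=2)); im2,_,W2=cloud('top')
C=Rm(CY,0); O=O-1.6*C[:,0]
for im,W in((im,W),(im2,W2)):
    h=cv2.cvtColor(im,cv2.COLOR_BGR2HSV); H,S,V=[h[...,i].astype(int) for i in range(3)]
    q=(W-O)@C; near=(np.linalg.norm(q[...,:2],axis=-1)<110)
    for nm,m in(('blue',(H>105)&(H<130)&(S>150)&(V>60)),('white',(S<45)&(V>165)),('lip',(H>18)&(H<32)&(S>150)),('orange',(H<17)&(S>170)&(abs(q[...,1])<50))):
        k=q[big(near&m)]
        print(nm,len(k),*[np.percentile(k[:,i],[1,5,50,95,99]).round(1).tolist() for i in range(3)])
        if nm=='white':
            A=np.c_[k[:,:2],np.ones(len(k))]; print('slopes',np.linalg.lstsq(A,k[:,2],rcond=None)[0].round(4)) 
E
```

```text
blue 405 [-35.7, -35.1, -9.5, 27.3, 31.5] [-11.3, -10.9, -5.3, 7.6, 8.8] [17.7, 21.1, 46.1, 49.5, 50.0]
white 504 [-34.0, -30.9, 8.6, 50.2, 54.0] [-45.5, -43.7, -28.1, -11.9, -8.5] [9.3, 10.1, 11.9, 13.8, 14.8]
slopes [-3.3000e-03 -5.6000e-03  1.1767e+01]
lip 443 [-70.4, -69.8, -60.4, -48.6, -47.0] [-53.5, -50.7, -8.0, 38.2, 54.3] [19.4, 21.9, 24.6, 26.6, 27.4]
orange 238 [52.3, 53.0, 58.0, 71.6, 80.6] [-23.2, -22.4, -4.3, 22.8, 25.6] [19.7, 22.1, 36.9, 41.0, 41.6]
blue 227 [-32.1, -29.9, 0.3, 31.0, 33.7] [-7.3, -5.8, 5.5, 13.4, 13.6] [20.2, 27.0, 48.0, 52.5, 53.4]
white 814 [-43.8, -41.0, 6.0, 49.4, 53.2] [-42.3, -39.7, 15.5, 45.2, 46.4] [2.9, 7.9, 12.2, 16.4, 18.1]
slopes [-2.10000e-03 -1.23000e-02  1.22419e+01]
lip 336 [-68.3, -67.5, -57.1, -46.8, -45.9] [-50.5, -46.5, 4.1, 54.6, 58.8] [19.2, 21.0, 25.3, 29.9, 31.6]
orange 101 [56.5, 57.7, 64.5, 71.3, 72.2] [-20.1, -17.5, 4.6, 27.2, 27.9] [28.0, 35.5, 40.1, 43.7, 46.3]
```

View pics/s4.png

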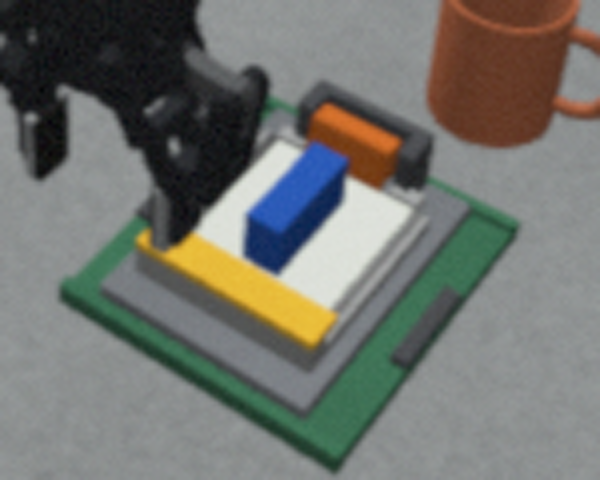

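The mould lies flat, with its plate top 12 mm over the floor. The orange catch at (355,140) in the crop is back where it started, over the plate's end, and the gripper is clear. I'm handing in.

```bash
python3 -c "
from bench import r
print(r.hand_in())"
```

```text
the job is handed in; nothing more can be done
None
```

I loaded the white mould under the lip, pressed it home gently (about 13 N at the wrist) until the catch sprung over it, and handed the job in at about 14.6 s; the final camera check showed it flat in the pocket, but the hand-in returned no verdict.

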